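Press down the cover of the case in the carton

ROBOT

A 6-joint arm with a two-finger parallel gripper is mounted at the origin on the work surface. World frame = base frame: x ahead of the robot, y to its left, z up, the work surface at z = 0. Lengths are in mm, angles in rad, forces in N, time in s.
With the tool pointing down it reaches from about 300 to 875 mm from the base axis. Payload 4.2 kg.
Tool frame: the origin (TCP) lies on the centre line of the jaws, within the pads' length; the fingertips stand 17 mm ahead of it and the grasp point (between the pads) lies 2 mm behind it; z points along the fingers, y is the direction in which the jaws open and shut (so a half turn about z gives the same grasp; the last joint's range is limited). The gripper opens to 85 mm and grips with 20 to 120 N. Pads are 22 mm wide; open, the fingers measure 114 mm over their backs; the gripper's body (76 mm by 85 mm) begins 54 mm behind the grasp point. The pads swing forward as they close: fully open they stand 13 mm farther back than shut.
Start: joints at [-1.339, 0.32, 1.565, -0, 1.257, -0.02], TCP at [143.261, -556.88, 248.338] pointing down, gripper open.
Joint ranges: [-3.11, 3.11], [-0.84, 2.01], [0.21, 2.61], [-1.34, 4.49], [0.05, 2.63], [-2.56, 2.56]. Speed limits (rad/s): [2.57, 2.57, 3.14, 3.14, 3.14, 3.14].

INTERFACE

Orientations are given as a unit quaternion [w, x, y, z].
In Python, from cell import arm, vision gives the robot as it stands.
- The arm moves only by the shell command python3 -m jog 'ROWS' [FORCE]. ROWS is JSON, a list of rows, each a list of 7 numbers: the shift along the tool's x, y, z in cm, then the turn, a rotation vector about the tool's x, y, z in degrees, then the closure, from 0 (fully open) to 1 (shut). A call has 1 to 12 rows; each row shifts and turns the pose as measured when the row begins, along the tool's axes as they then stand; what a row does not reach is not made up. A row lasts 1/12 s, in which the tool goes at most 41.7 mm and 7.16 degrees, less where a joint would pass 70% of its speed; a pose out of reach is approached as far as the arm can. A call with a gripper value outside its range is refused whole. The fingers move at their own pace and stop on an object; FORCE is the grip in N (left out, the last holds). Time passes only in rows, so rows that do not move let the fingers close. It gives the time, the measured TCP pose, the force and the opening at its end, in the units of the state.
- arm.state(): the state, without advancing time (a new reading comes with each control period).
- vision.read_camera(name): name is "scene" or "top"; returns the picture (400x640x3 uint8, blue, green, red); there is no depth.
- vision.calibration(name): a dict with "vertical_fov" (degrees; the focal length in pixels is half the picture's height over the tangent of half this angle, whatever the lens; pixels are square), "cx", "cy" (the principal point, pixels), "origin" and "attitude" of the camera in the world. Camera axes: x right, y up, looking along -z (the intrinsics and any distortion apply to the point x, -y, -z); pixel columns grow to the right and rows downward; lengths in mm; the calibration is good to about 2 mm. A picture is of the moment at which its call begins. calibration takes no time and is no camera call.
- arm.hand_in(): hands the job in, once; it reports no verdict.
The state is a dict: "time": time; "joint_pos": joint angles; "joint_velocities": joint speeds; "joint_efforts": joint torques, N m; "eef_pos": TCP position; "ee_rot": TCP orientation; "contact_force": force on the tool from outside, world axes, zero at the start; "moment": the same for the moment, N m; "finger_gap": opening from 0.0 (shut) to 1.0 (fully open).
Only numpy, scipy, OpenCV 4.12 (cv2) and the standard library are available. Lean on these libraries where they do the work, as an engineer would, in place of code of your own. Each camera call takes 0.05 s, during which the arm holds its last target. There are 200 camera calls.

TASK

Fold both ajar flaps of the cardboard carton well back, past upright, so that they stay open. Then press the loose aluminium cover plate of the blue case inside the carton down until it sits fully home and level on its ledge. Leave the paint can, the white tub and the wooden offcut where they are.

Things in the scene. Friction and masses are not known exactly. Their poses are not given: they have to be found in the camera images.
- carton: Fixed open-topped brown carton 180 (x) x 190 (y) x 125 mm high, walls 5 mm, two short flaps hanging outside its x walls. Origin: centre of its underside, z up. A blue steel case 150 x 150 mm is fixed in it, rim 97 mm above the carton's underside. The loose cover plate lies inside the case's rim, over a ledge 75 mm above the carton's underside.
- flap_left (a joint): Carton flap on the +y side: 0 = closed (level, pointing inward), 1.57 = upright, 2.5 = fully back. Starts ajar at 0.5 to 0.85, stays where it is left (stiff crease, 0.05 N m). 60 mm from crease to free edge, 172 mm wide, 4 mm thick; the crease runs along the carton's x at y = +93, z = 125 mm in the carton's frame.
- flap_right (a joint): The same for the flap on the carton's -y side; its crease is at y = -93 mm, z = 125 mm in the carton's frame. It also opens upward and outward.
- flap_left_edge (a point): Middle of the free edge of the +y flap.
- flap_right_edge (a point): Middle of the free edge of the -y flap.
- cover: Loose flat aluminium plate 134 x 134 x 6 mm, about 0.3 kg, five black slots, four dark screw heads. Origin: centre of its underside, z up. It starts 5 to 20 mm too high, often tilted, on two stiff orange strips (along x, at y = +56 and -56 mm) that slide down at about 6 N each and stay down. 3 mm play to the case's walls on each side.
- cover_left (a point): Middle of the plate's +y edge, on its underside.
- cover_right (a point): Middle of the plate's -y edge, on its underside.
- seat (a point): Centre of the ledge plane on which the plate must lie, 75 mm above the carton's underside; axes as the carton's. When home, the plate's underside is at this height and its top 6 mm higher (44 mm below the carton's rim).
- paint_can: Steel paint can with a blue label, 80 mm diameter, 110 mm high, on the bench beyond the carton. Origin: centre of its underside. Bystander.
- tub: White plastic tub with a yellow-topped lid, 100 mm diameter, 63 mm high, on the bench beyond the carton. Origin: centre of its underside. Bystander.
- offcut: Wooden offcut 35 x 140 x 18 mm lying on the bench on the robot's side of the carton. Origin: centre of its underside. Bystander.
Not all that is in view belongs to the job. There is more than one size of the cover; the one meant has the size given above.

How it is judged:
By the outcome, as a careful person would: the job done as asked, in the order asked, and still so for the second after the job is handed in, with the robot touching nothing.
It also fails if it takes over 59 s, if anything falls off the work surface, if the arm or the gripper's body presses on something with over 40 N, if the wrist force passes 120 N, or if a joint passes its speed limit or range.

## Working session

There is one attempt and no reset: what is moved stays moved. The work goes in short steps, Python scripts to look and compute and a shell command to move; the robot and the scene stay as the last step left them, time stands still between calls to the robot, and variables do not carry over. Pictures are saved under pics/ and viewed, about 8 in all and at most 12, crops included, and the job is handed in when it is done.

```bash
ls; mkdir -p pics
python3 - <<'E'
from cell import arm, vision
import cv2
for n in ("scene","top"):
    im=vision.read_camera(n); cv2.imwrite(f"pics/{n}0.png",im); print(n,vision.calibration(n))
print(arm.state())
E
```

```text
pics
scene {'vertical_fov': 47.67439811132275, 'cx': 323.68053530785943, 'cy': 201.59111879432302, 'origin': array([1131.584184  ,  581.83555871,  684.10553631]), 'attitude': array([0.35896735, 0.16857422, 0.40890812, 0.82189982])}
top {'vertical_fov': 44.10289564090027, 'cx': 312.0553283506928, 'cy': 202.54273790704391, 'origin': array([ 401.74174009,   46.78332595, 1328.00205103]), 'attitude': array([-0.70194427, -0.05511303,  0.04664523,  0.70856264])}
{'time': 0.1, 'joint_pos': array([-1.33899384e+00,  3.20229200e-01,  1.56556358e+00,  3.56071641e-06,
        1.25740024e+00, -2.00209730e-02]), 'joint_velocities': array([-0.00126539, -0.00350815, -0.00212809, -0.00042393, -0.00016156,
        0.00045777]), 'joint_efforts': array([ 8.34466809e-04, -4.16407156e+01, -2.34704661e+01,  1.21423504e-04,
        4.86172125e-03,  5.00076098e-06]), 'eef_pos': array([ 143.17048046, -556.47498499,  247.56306466]), 'ee_rot': array([-7.95881320e-04,  9.92083337e-01,  1.25578710e-01, -8.28901485e-05]), 'contact_force': array([ 1.05628831, -0.19455407,  0.50441554]), 'moment': array([ 0.00804546, -0.05079606, -0.02641918]), 'finger_gap': 0.9998079930529911}
```

View pics/scene0.png

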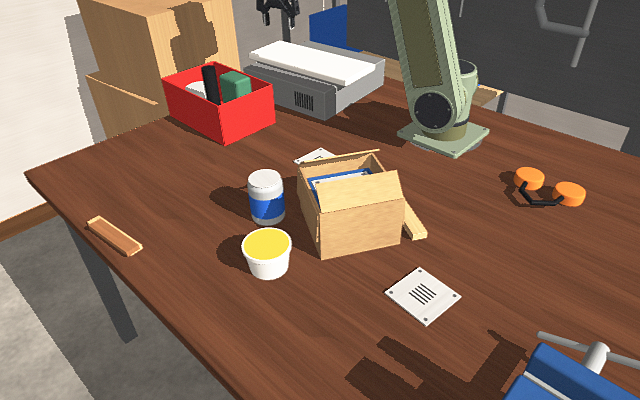

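View pics/top0.png

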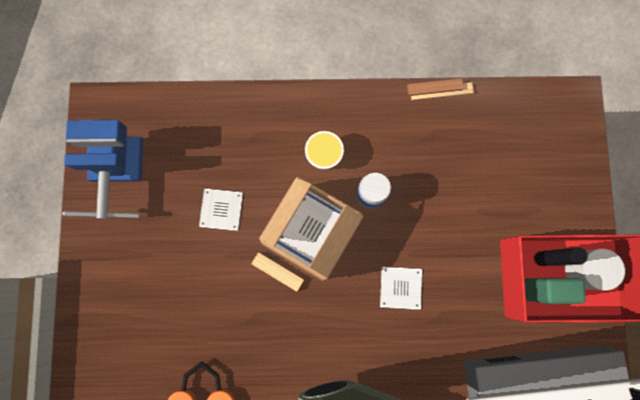

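```bash
cat > h.py <<'E'
import numpy as np, cv2
from cell import arm, vision
from scipy.spatial.transform import Rotation as R
def cam(n):
    c=vision.calibration(n); q=c['attitude']; return c, R.from_quat([q[1],q[2],q[3],q[0]]).as_matrix(), 200/np.tan(np.radians(c['vertical_fov']/2))
def ray(n,u,v):
    c,M,f=cam(n); d=M@np.array([(u-c['cx'])/f,-(v-c['cy'])/f,-1]); return np.array(c['origin']),d
def plane(n,u,v,z):
    o,d=ray(n,u,v); return o+d*(z-o[2])/d[2]
def proj(n,p):
    c,M,f=cam(n); q=M.T@(np.asarray(p,float)-c['origin']); return c['cx']+f*q[0]/-q[2], c['cy']-f*q[1]/-q[2]
E
python3 - <<'E'
import cv2
a=cv2.imread("pics/top0.png")[165:295,240:375]; b=cv2.imread("pics/scene0.png")[140:265,285:435]
a=cv2.resize(a,None,fx=4,fy=4,interpolation=2)[:520,:400*2]; b=cv2.resize(b,None,fx=5,fy=5,interpolation=2)
cv2.imwrite("pics/tc.png",cv2.resize(cv2.imread("pics/top0.png")[165:295,240:375],None,fx=4.5,fy=4.5,interpolation=2)); cv2.imwrite("pics/sc.png",cv2.resize(cv2.imread("pics/scene0.png")[145:265,285:435],None,fx=5,fy=5,interpolation=2)[:600,:800])
E
```

```text
(no output)
```

View pics/tc.png

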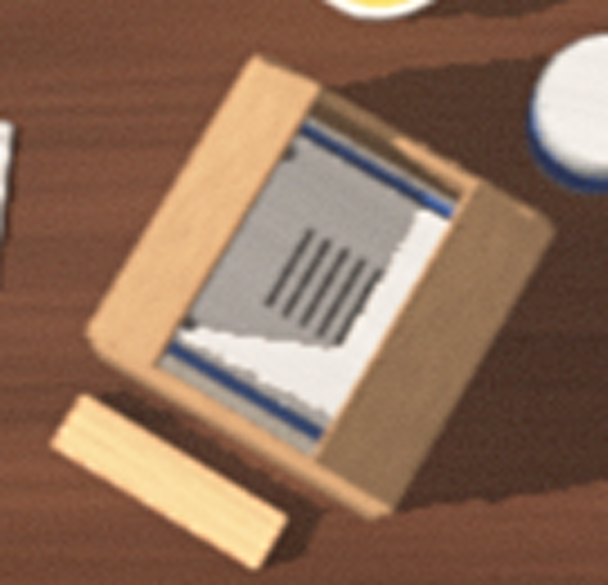

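View pics/sc.png

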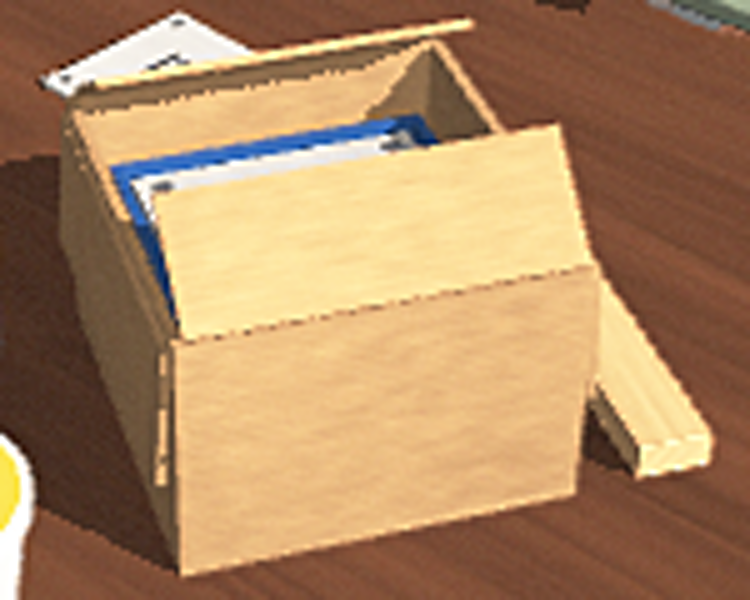

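```bash
cat >> h.py <<'E'
def fit(pts,cs):
    # pts world xy, cs local xy -> yaw,centre
    P=np.array(pts);L=np.array(cs,float);A=P-P.mean(0);B=L-L.mean(0)
    y=np.arctan2((B[:,0]*A[:,1]-B[:,1]*A[:,0]).sum(),(A*B).sum()); c,s=np.cos(y),np.sin(y)
    M=np.array([[c,-s],[s,c]]); t=P.mean(0)-M@L.mean(0); return y,t,(P-(L@M.T+t))
E
python3 - <<'E'
from h import *
f=lambda u,v,z:plane("top",240+u/4.5,165+v/4.5,z)[:2]
P=[f(90,335,125),f(255,55,125),f(555,228,125),f(378,518,125)]
y,t,r=fit(P,[(-90,95),(90,95),(90,-95),(-90,-95)]); print(y,t,r.round(1).tolist())
c,s=np.cos(y),np.sin(y); M=np.array([[c,s],[-s,c]])
np.save('carton.npy',[t[0],t[1],y])
for nm,(a,b) in dict(L=((318,88),(155,370)),R=((475,180),(318,458))).items():
  for z in (150,160,170): print(nm,z,[(M@(f(*q,z)-t)).round(1).tolist() for q in (a,b)])
# scene check: corners
g=lambda p:proj("scene",[*(M.T@np.array(p[:2])+t),p[2]])
for p in [(-90,95,125),(90,95,125),(90,95,0),(-90,95,0),(90,-95,125),(-90,-95,125)]:
  u,v=g(p); print(p,round((u-285)*5),round((v-145)*5))
for sg in (1,-1):
 for a in np.arange(.5,.9,.05):
  e=[( (g((x,sg*(93-60*np.cos(a)),125+60*np.sin(a)))-np.array([285,145]))*5).round().tolist() for x in (86,-86)]
  print(sg,round(a,2),e)
h=lambda u,v,z:plane("top",u,v,z)[:2].round()
print('can',h(374,186,110),'tub',h(324,150,63),'off',h(278,272,18))
E
```

```text
-0.5513535289467989 [514.18570331  63.7116018 ] [[-0.6, -3.6], [-0.4, 0.6], [1.4, -0.5], [-0.4, 3.4]]
L 150 [[87.6, 53.3], [-86.6, 48.9]]
L 160 [[86.2, 52.2], [-86.6, 47.9]]
L 170 [[84.7, 51.1], [-86.6, 46.8]]
R 150 [[88.1, -44.6], [-81.6, -48.9]]
R 160 [[86.6, -44.8], [-81.6, -49.1]]
R 170 [[85.1, -45.1], [-81.6, -49.3]]
(-90, 95, 125) 603 266
(90, 95, 125) 176 344
(90, 95, 0) 182 572
(-90, 95, 0) 576 492
(90, -95, 125) 70 92
(-90, -95, 125) 442 33
1 0.5 [[149.0, 205.0], [548.0, 137.0]]
1 0.55 [[150.0, 202.0], [550.0, 134.0]]
1 0.6 [[151.0, 199.0], [552.0, 131.0]]
1 0.65 [[152.0, 196.0], [554.0, 128.0]]
1 0.7 [[153.0, 194.0], [556.0, 126.0]]
1 0.75 [[154.0, 192.0], [558.0, 124.0]]
1 0.8 [[155.0, 191.0], [561.0, 122.0]]
1 0.85 [[156.0, 190.0], [563.0, 121.0]]
-1 0.5 [[103.0, 100.0], [479.0, 40.0]]
-1 0.55 [[102.0, 93.0], [478.0, 34.0]]
-1 0.6 [[101.0, 86.0], [477.0, 27.0]]
-1 0.65 [[100.0, 80.0], [476.0, 20.0]]
-1 0.7 [[99.0, 73.0], [475.0, 14.0]]
-1 0.75 [[98.0, 66.0], [474.0, 7.0]]
-1 0.8 [[96.0, 59.0], [472.0, 0.0]]
-1 0.85 [[95.0, 53.0], [471.0, -6.0]]
can [619. -95.] tub [725.  29.] off [408. 153.]
```

```bash
cat >> h.py <<'E'
T=np.array([514.2,63.7]); YAW=-0.54
CX=np.array([np.cos(YAW),np.sin(YAW),0]); CY=np.array([-np.sin(YAW),np.cos(YAW),0])
def to(*targets):
    """successive tool-down TCP targets in carton frame (x,y,z mm): prints carton pos, turn, and shifts (cm, tool axes after turn)"""
    s=arm.state(); q=s['ee_rot']; r=R.from_quat([q[1],q[2],q[3],q[0]]); p=np.array(s['eef_pos'])
    d=p-[*T,0]; print('t',round(s['time'],2),'carton',(d@CX).round(1),(d@CY).round(1),p[2].round(1),'F',np.round(s['contact_force'],1),'gap',round(s['finger_gap'],2),'q',np.round(s['joint_pos'],2))
    want=R.from_matrix(np.c_[CX,-CY,[0,0,-1]])
    print('turn deg',np.degrees((r.inv()*want).as_rotvec()).round(1))
    for t in targets:
        w=np.array([*T,0])+t[0]*CX+t[1]*CY+np.array([0,0,t[2]]); print(t,'now-axes cm',(r.inv().apply(w-p)/10).round(2),'aligned cm',(want.inv().apply(w-p)/10).round(2)); p=w
E
python3 -m jog '[[2.85,-2.82,0,0,0,0,1],[2.85,-2.82,0,0,0,0,1],[2.85,-2.82,0,0,0,0,1],[2.85,-2.82,0,0,0,0,1],[2.85,-2.82,0,0,0,0,1],[2.85,-2.82,0,0,0,0,1],[2.85,-2.82,0,0,0,0,1],[2.85,-2.82,0,0,0,0,1],[2.85,-2.82,0,0,0,0,1],[2.85,-2.82,0,0,0,0,1],[2.85,-2.82,0,0,0,0,1],[2.85,-2.82,0,0,0,0,1]]' 40
python3 -c "
from h import *
to((0,2,235))"
```

```text
time: 1.1
eef_pos: [394.3, -133.3, 242.5]
ee_rot: [-0.002, 0.993, 0.118, -0.002]
contact_force: [-0.3, -0.3, -0.6]
finger_gap: -0.001
t 1.1 carton -1.6 -230.6 242.5 F [-0.3 -0.3 -0.6] gap -0.0 q [-0.36  0.07  1.9   0.    1.17  0.98]
turn deg [-0.2  0.3 44.4]
(0, 2, 235) now-axes cm [ 16.4  -16.49   0.79] aligned cm [  0.16 -23.26   0.75]
```

```bash
python3 -m jog '[[0,0,0,0,0,7.1,1],[0,0,0,0,0,7.1,1],[0,0,0,0,0,7.1,1],[0,0,0,0,0,7.1,1],[0,0,0,0,0,7.1,1],[0,0,0,0,0,7.1,1],[0.05,-3.9,0,0,0,2,1],[0.05,-3.9,0,0,0,0,1],[0.05,-3.9,0,0,0,0,1],[0,-3.9,0.2,0,0,0,1],[0,-3.9,0.2,0,0,0,1],[0,-3.9,0.2,0,0,0,1]]' 40
python3 -c "
from h import *
to((0,2,235),(0,2,157))"
```

```text
time: 2.1
eef_pos: [521.4, 77.4, 233.8]
ee_rot: [-0.001, 0.96, -0.28, -0.005]
contact_force: [0.5, -0.1, -0.2]
finger_gap: -0.006
t 2.1 carton -0.8 15.4 233.8 F [ 0.5 -0.1 -0.2] gap -0.01 q [0.12 0.26 1.69 0.01 1.2  2.26]
turn deg [ 0.1  0.6 -1.6]
(0, 2, 235) now-axes cm [ 0.12  1.34 -0.12] aligned cm [ 0.08  1.34 -0.12]
(0, 2, 157) now-axes cm [ 0.08 -0.01  7.8 ] aligned cm [0.  0.  7.8]
```

```bash
python3 -m jog '[[0,0.6,2.5,0,0,0,1],[0,0.6,2.5,0,0,0,1],[0,0,2.4,0,0,-1.6,1],[0,-1.5,0,0,0,0,1],[0,-1.5,0,0,0,0,1],[0,-1.5,0,0,0,0,1],[0,-1.5,0,0,0,0,1],[0,-1.5,0,0,0,0,1],[0,-1.5,0,0,0,0,1]]' 40
python3 -c "
from h import *
cv2.imwrite('pics/s1.png',cv2.resize(vision.read_camera('scene')[120:270,260:440],None,fx=4,fy=4))
to((0,96,160))"
```

```text
time: 2.85
eef_pos: [564.1, 149.5, 167.2]
ee_rot: [0.008, 0.965, -0.263, -0.004]
contact_force: [-1.1, -2.7, -0.3]
finger_gap: -0.002
t 2.9 carton -0.8 102.7 167.6 F [1.  2.1 1.7] gap -0.0 q [ 0.25  0.4   1.65 -0.01  1.1   2.35]
turn deg [0.7 0.1 0.6]
(0, 96, 160) now-axes cm [0.08 0.67 0.76] aligned cm [0.08 0.67 0.76]
```

View pics/s1.png

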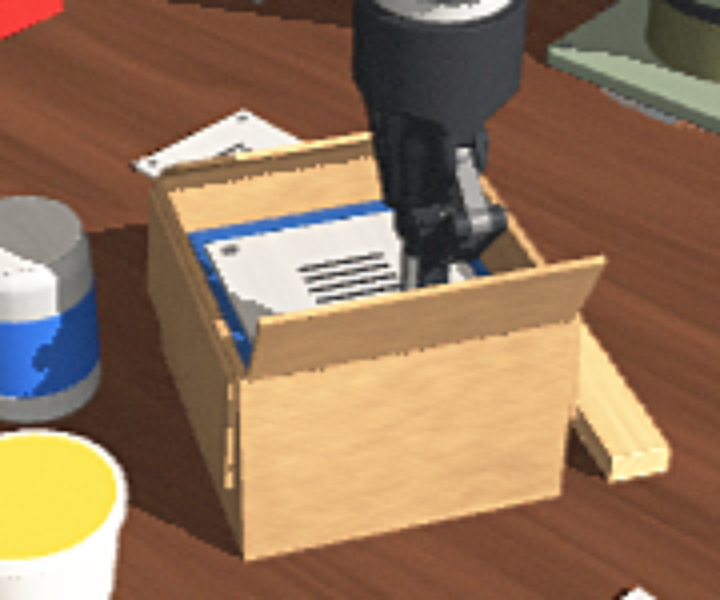

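```bash
python3 -m jog '[[0,-0.4,0.3,0,0,0,1],[0,-0.5,0.3,0,0,0,1],[0,-0.3,0.2,0,0,0,1],[0,0,0,0,0,0,1],[0,2,0,0,0,0,1],[0,2.5,0,0,0,0,1],[0,2.5,0.2,0,0,0,1],[0,2,0.2,0,0,0,1],[0,0,0,0,0,0,1]]' 40
python3 -c "
from h import *
to((0,0,157),(0,-105,160))"
```

```text
time: 3.65
eef_pos: [528.7, 85.8, 158.7]
ee_rot: [0.004, 0.965, -0.262, 0.0]
contact_force: [-0.9, -1.0, -0.9]
finger_gap: 0.002
t 3.65 carton 1.1 26.4 158.7 F [-0.9 -1.  -0.9] gap 0.0 q [ 0.14  0.33  1.79 -0.01  1.02  2.25]
turn deg [ 0.5 -0.1  0.6]
(0, 0, 157) now-axes cm [-0.14  2.64  0.2 ] aligned cm [-0.11  2.64  0.17]
(0, -105, 160) now-axes cm [-0.11 10.5  -0.21] aligned cm [ 0.  10.5 -0.3]
```

```bash
python3 -m jog '[[0,1.5,0,0,0,0,1],[0,1.5,0.1,0,0,0,1],[0,1.5,0.1,0,0,0,1],[0,1.5,0,0,0,0,1],[0,1.5,0,0,0,0,1],[0,1.5,0,0,0,0,1],[0,1.5,0,0,0,0,1],[0,1.2,0,0,0,0,1],[0,0.8,0,0,0,0,1],[0,0,0,0,0,0,1]]' 40
python3 -c "
from h import *
to((0,-108,162))"
```

```text
time: 4.48
eef_pos: [477.4, -14.6, 165.4]
ee_rot: [-0.017, 0.963, -0.268, 0.017]
contact_force: [0.0, 0.8, 0.2]
finger_gap: 0.003
t 4.48 carton 8.7 -86.1 165.4 F [0.  0.8 0.2] gap 0.0 q [-0.07  0.22  1.93  0.03  0.95  2.02]
turn deg [-2.4 -1.4 -0.2]
(0, -108, 162) now-axes cm [-0.87  2.21  0.23] aligned cm [-0.87  2.19  0.34]
```

```bash
python3 -m jog '[[-0.3,0.8,0.2,-1,-0.7,0,1],[-0.3,0.8,0.2,-1,-0.7,0,1],[0,0.8,0.2,0,0,0,1],[0,0,0,0,0,0,1],[0,-2,0,0,0,0,1],[0,-2.5,0,0,0,0,1],[0,-2.5,-1,0,0,0,1],[0,-2,-2,0,0,0,1],[0,-0.5,-2,0,0,0,1],[0,0,-2,0,0,0,1],[0,0,0,0,0,0,0]]' 40
python3 -c "
from h import *
cv2.imwrite('pics/s2.png',cv2.resize(vision.read_camera('scene')[120:270,260:440],None,fx=4,fy=4))
to((0,0,157))"
```

```text
time: 5.4
eef_pos: [507.1, 49.5, 226.1]
ee_rot: [0.001, 0.963, -0.268, -0.008]
contact_force: [0.5, 0.5, 0.7]
finger_gap: 0.127
t 5.45 carton 0.4 -16.6 224.1 F [-0.1 -0.9  0.5] gap 0.21 q [0.07 0.24 1.74 0.   1.18 2.19]
turn deg [ 0.5  1.  -0.2]
(0, 0, 157) now-axes cm [ 0.08 -1.71  6.7 ] aligned cm [-0.04 -1.66  6.71]
```

View pics/s2.png

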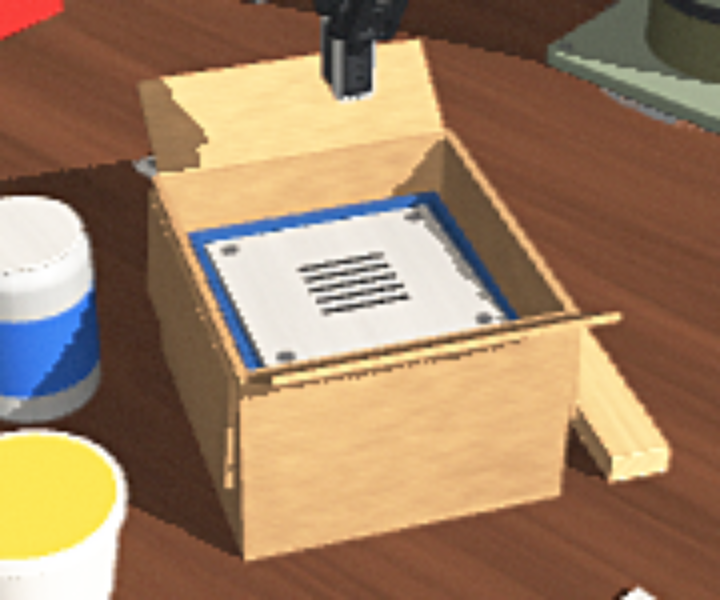

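```bash
python3 -c "
from h import *
for sg in (1,-1):
 for a in np.arange(1.7,2.55,.1):
  print(sg,round(a,2),[((np.array(proj('scene',np.array([*T,125])+x*CX+sg*(93-60*np.cos(a))*CY+[0,0,60*np.sin(a)]))-[260,120])*4).round().tolist() for x in (86,-86)])
to((0,0,200))"
```

```text
1 1.7 [[252.0, 283.0], [592.0, 222.0]]
1 1.8 [[256.0, 292.0], [597.0, 230.0]]
1 1.9 [[259.0, 302.0], [601.0, 240.0]]
1 2.0 [[263.0, 313.0], [606.0, 250.0]]
1 2.1 [[266.0, 324.0], [610.0, 260.0]]
1 2.2 [[269.0, 336.0], [614.0, 272.0]]
1 2.3 [[272.0, 349.0], [617.0, 284.0]]
1 2.4 [[275.0, 361.0], [620.0, 296.0]]
1 2.5 [[277.0, 374.0], [622.0, 308.0]]
-1 1.7 [[154.0, 78.0], [446.0, 33.0]]
-1 1.8 [[151.0, 74.0], [442.0, 30.0]]
-1 1.9 [[149.0, 72.0], [439.0, 28.0]]
-1 2.0 [[147.0, 71.0], [435.0, 27.0]]
-1 2.1 [[145.0, 71.0], [432.0, 27.0]]
-1 2.2 [[144.0, 71.0], [429.0, 28.0]]
-1 2.3 [[142.0, 73.0], [426.0, 30.0]]
-1 2.4 [[141.0, 76.0], [423.0, 33.0]]
-1 2.5 [[140.0, 80.0], [420.0, 37.0]]
t 5.45 carton 0.4 -16.6 224.1 F [-0.1 -0.9  0.5] gap 0.21 q [0.07 0.24 1.74 0.   1.18 2.19]
turn deg [ 0.5  1.  -0.2]
(0, 0, 200) now-axes cm [ 0.   -1.68  2.4 ] aligned cm [-0.04 -1.66  2.41]
```

```bash
python3 -m jog '[[0,-0.8,1,0.5,1,0,0],[0,-0.8,2,0,0,0,0],[0,0,2,0,0,0,0],[0,0,2,0,0,0,0],[0,0,1.2,0,0,0,0],[0,0,0,0,0,0,0]]' 40
python3 -c "
from h import *
to((0,0,130))"
```

```text
time: 5.95
eef_pos: [507.1, 59.3, 131.4]
ee_rot: [0.005, 0.963, -0.268, -0.007]
contact_force: [-1.2, 0.5, -0.7]
finger_gap: 0.998
t 5.95 carton -3.8 -7.5 131.4 F [-1.2  0.5 -0.7] gap 1.0 q [ 0.1   0.33  1.87 -0.    0.95  2.21]
turn deg [ 0.7  0.6 -0.2]
(0, 0, 130) now-axes cm [ 0.38 -0.75  0.13] aligned cm [ 0.38 -0.75  0.14]
```

```bash
python3 -m jog '[[0.4,-0.8,0,0.7,0.6,0,0],[0,0,0,0,0,0,0],[0,0,0.8,0,0,0,0],[0,0,0.6,0,0,0,0],[0,0,0.4,0,0,0,0],[0,0,0,0,0,0,0]]'
python3 -c "
from h import *
to((0,0,100))"
```

```text
time: 6.45
eef_pos: [514.0, 63.0, 110.9]
ee_rot: [0.001, 0.963, -0.269, -0.001]
contact_force: [0.2, -1.0, -0.1]
finger_gap: 1.001
t 6.45 carton 0.2 -0.7 110.9 F [ 0.2 -1.  -0.1] gap 1.0 q [ 0.1   0.36  1.89 -0.    0.89  2.22]
turn deg [ 0.1  0.  -0.2]
(0, 0, 100) now-axes cm [-0.02 -0.07  1.09] aligned cm [-0.02 -0.07  1.09]
```

```bash
for i in 1 2 3; do :; done; python3 -m jog '[[0,0,0.4,0,0,0,0],[0,0,0.4,0,0,0,0],[0,0,0,0,0,0,0]]'; python3 -m jog '[[0,0,0.4,0,0,0,0],[0,0,0,0,0,0,0]]';python3 -m jog '[[0,0,0.3,0,0,0,0],[0,0,0,0,0,0,0]]'
```

```text
time: 6.7
eef_pos: [514.7, 63.1, 102.9]
ee_rot: [0.0, 0.963, -0.269, 0.0]
contact_force: [0.4, -0.5, 0.1]
finger_gap: 1.001
time: 6.87
eef_pos: [515.0, 63.2, 99.3]
ee_rot: [-0.0, 0.963, -0.269, 0.001]
contact_force: [0.5, -0.5, 0.1]
finger_gap: 1.002
time: 7.03
eef_pos: [515.3, 63.4, 96.6]
ee_rot: [-0.0, 0.963, -0.269, 0.001]
contact_force: [-0.0, 0.2, -0.4]
finger_gap: 0.997
```

```bash
python3 -m jog '[[0,0,0.3,0,0,0,0],[0,0,0,0,0,0,0]]';python3 -m jog '[[0,0,0.3,0,0,0,0],[0,0,0,0,0,0,0]]';python3 -m jog '[[0,0,0.2,0,0,0,0],[0,0,0,0,0,0,0]]'
```

```text
time: 7.2
eef_pos: [515.6, 63.4, 94.2]
ee_rot: [-0.0, 0.963, -0.269, 0.002]
contact_force: [-0.9, 0.6, 0.3]
finger_gap: 1.002
time: 7.37
eef_pos: [515.8, 63.3, 91.7]
ee_rot: [-0.0, 0.963, -0.269, 0.002]
contact_force: [0.3, -0.6, -1.1]
finger_gap: 1.0
time: 7.53
eef_pos: [516.0, 63.3, 90.0]
ee_rot: [-0.001, 0.963, -0.269, 0.003]
contact_force: [0.4, -0.1, -0.1]
finger_gap: 0.998
```

```bash
python3 -m jog '[[0,0,0.2,0,0,0,0],[0,0,0,0,0,0,0]]';python3 -m jog '[[0,0,0.2,0,0,0,0],[0,0,0,0,0,0,0]]';python3 -m jog '[[0,0,0.2,0,0,0,0],[0,0,0,0,0,0,0]]'
```

```text
time: 7.7
eef_pos: [516.1, 63.3, 88.3]
ee_rot: [-0.001, 0.963, -0.269, 0.003]
contact_force: [0.9, 0.2, -0.3]
finger_gap: 0.999
time: 7.87
eef_pos: [516.1, 63.3, 86.6]
ee_rot: [-0.001, 0.963, -0.269, 0.003]
contact_force: [0.2, 0.6, -0.2]
finger_gap: 0.998
time: 8.03
eef_pos: [516.2, 63.3, 85.0]
ee_rot: [-0.001, 0.963, -0.269, 0.003]
contact_force: [0.3, -0.3, -0.4]
finger_gap: 0.995
```

```bash
python3 -m jog '[[0,0,0.2,0,0,0,0],[0,0,0,0,0,0,0]]'; python3 -c "
from h import *
cv2.imwrite('pics/s3.png',cv2.resize(vision.read_camera('scene')[110:250,290:430],None,fx=4,fy=4))"
```

```text
time: 8.2
eef_pos: [516.5, 63.3, 85.4]
ee_rot: [-0.001, 0.963, -0.269, 0.003]
contact_force: [-0.1, -0.5, -1.0]
finger_gap: 1.0
```

View pics/s3.png

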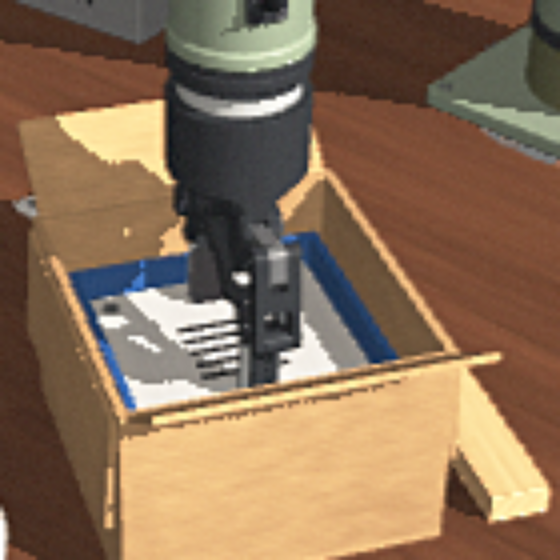

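```bash
python3 -m jog '[[0,0,0.3,0,0,0,0]]';python3 -m jog '[[0,0,0.3,0,0,0,0]]'; python3 -m jog '[[0,0,0.5,0,0,0,0]]'
```

```text
time: 8.33
eef_pos: [516.7, 63.3, 84.6]
ee_rot: [-0.001, 0.963, -0.269, 0.004]
contact_force: [-11.3, 1.1, 47.0]
finger_gap: 1.001
time: 8.42
eef_pos: [516.7, 63.3, 84.7]
ee_rot: [-0.0, 0.963, -0.269, 0.004]
contact_force: [-8.7, 0.6, 33.5]
finger_gap: 1.002
time: 8.5
eef_pos: [516.8, 63.3, 84.6]
ee_rot: [-0.0, 0.963, -0.269, 0.004]
contact_force: [-15.0, 1.0, 59.7]
finger_gap: 0.997
```

```bash
python3 -m jog '[[0,0,-0.5,0,0,0,0],[0,0,-2,0,0,0,0],[0,0,-2.5,0,0,0,0],[0,0,-3,0,0,0,0],[0,0,-3,0,0,0,0],[0,0,-3,0,0,0,0],[0,3,-1,0,0,0,0],[0,3.5,0,0,0,0,0],[0,3.5,0,0,0,0,0],[0,3.5,0,0,0,0,0],[0,3.5,0,0,0,0,0],[0,3.5,0,0,0,0,0]]'
python3 -m jog '[[0,3.5,0,0,0,0,0],[0,3.5,0,0,0,0,0],[0,3,0,0,0,0,0],[0,0,0,0,0,0,0]]'
python3 -c "
from h import *
a=vision.read_camera('scene');b=vision.read_camera('top');cv2.imwrite('pics/fs.png',a);cv2.imwrite('pics/ft.png',b)
z=lambda i:cv2.resize(i,(395,360),interpolation=2)
cv2.imwrite('pics/f.png',np.hstack([z(a[130:260,290:433]),z(b[165:295,240:383])]))
to((0,0,200))"
```

```text
time: 9.5
eef_pos: [409.7, -113.8, 237.1]
ee_rot: [-0.0, 0.965, -0.263, 0.005]
contact_force: [-0.7, -0.2, -0.0]
finger_gap: 1.001
time: 9.83
eef_pos: [352.6, -206.9, 234.1]
ee_rot: [0.001, 0.964, -0.265, 0.003]
contact_force: [0.9, 0.3, 0.2]
finger_gap: 1.0
t 9.93 carton 0.6 -312.0 234.1 F [ 0.6 -0.7  0.3] gap 1.0 q [-0.55  0.06  1.93  0.    1.14  1.55]
turn deg [-0.2 -0.4  0.4]
(0, 0, 200) now-axes cm [  0.11 -31.19   3.51] aligned cm [ -0.06 -31.2    3.41]
```

View pics/f.png

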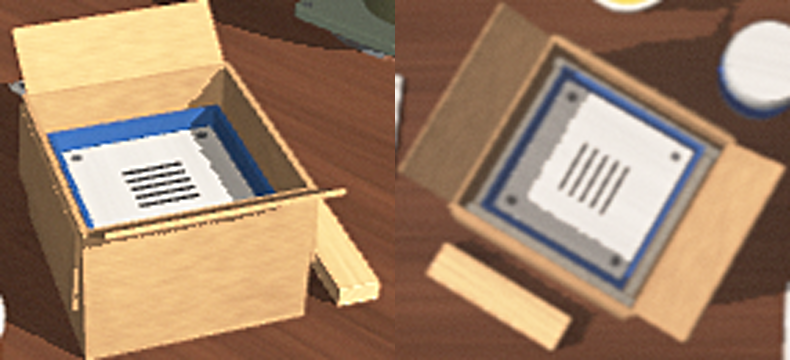

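```bash
python3 -m jog '[[0,-3.5,0,0,0,0,1],[0,-3.5,0,0,0,0,1],[0,-3.5,0,0,0,0,1],[0,-3.5,0,0,0,0,1],[0,-3.5,0,0,0,0,1],[0,-3.5,0,0,0,0,1],[0,-3.5,0,0,0,0,1],[0,-3.5,0,0,0,0,1],[0,-3.5,0,0,0,0,1],[0,-2,0,0,0,0,1],[0,0,0,0,0,0,1]]'
python3 -c "
from h import *
f=lambda u,v:(240+(u-395)/2.762,165+v/2.769)
g=lambda u,v:(290+u/2.762,130+v/2.769)
for a,b in (((676,156),(77,157)),((616,260),(203,134))):
  o,d=ray('top',*f(*a));o2,d2=ray('scene',*g(*b))
  s=np.linalg.lstsq(np.c_[d,-d2],o2-o,rcond=None)[0]; p=(o+d*s[0]+o2+d2*s[1])/2; print(p.round(1),np.linalg.norm(o+d*s[0]-o2-d2*s[1]).round(1))
to((0,46,110))"
```

```text
time: 10.85
eef_pos: [533.9, 114.9, 230.2]
ee_rot: [-0.003, 0.966, -0.258, 0.002]
contact_force: [0.2, -0.0, -0.4]
finger_gap: 0.004
[533.6 -13.7  80. ] 0.7
[439.   42.9  80.7] 1.7
t 10.85 carton -9.4 54.0 230.2 F [ 0.2 -0.  -0.4] gap 0.0 q [0.19 0.28 1.67 0.   1.19 2.28]
turn deg [-0.5 -0.2  1. ]
(0, 46, 110) now-axes cm [ 0.89  0.91 12.02] aligned cm [ 0.94  0.8  12.02]
```

```bash
python3 -m jog '[[0.5,0.5,0,0,0,1,1],[0.4,0.3,2,0,0,0,1],[0,0,2.5,0,0,0,1],[0,0,2.5,0,0,0,1],[0,0,2,0,0,0,1],[0,0,1.2,0,0,0,1],[0,0,0.5,0,0,0,1],[0,0,0,0,0,0,1]]'
python3 -c "
from h import *
to((0,46,98))"
```

```text
time: 11.52
eef_pos: [534.8, 104.0, 118.2]
ee_rot: [-0.002, 0.964, -0.265, 0.002]
contact_force: [0.4, -0.5, 0.5]
finger_gap: -0.001
t 11.52 carton -3.0 45.2 118.2 F [ 0.4 -0.5  0.5] gap -0.0 q [0.17 0.39 1.82 0.   0.93 2.28]
turn deg [-0.3 -0.1  0.2]
(0, 46, 98) now-axes cm [ 0.3  -0.07  2.02] aligned cm [ 0.3  -0.08  2.02]
```

```bash
python3 -m jog '[[0,0,0.6,0,0,0,1],[0,0,0.5,0,0,0,1],[0,0,0.4,0,0,0,1]]';python3 -m jog '[[0,0,0.3,0,0,0,1]]'; python3 -m jog '[[0,0,0.3,0,0,0,1]]';python3 -m jog '[[0,0,0.2,0,0,0,1]]'; python3 -m jog '[[0,0,0.2,0,0,0,1]]'
```

```text
time: 11.77
eef_pos: [535.8, 103.2, 104.6]
ee_rot: [-0.003, 0.964, -0.266, 0.004]
contact_force: [0.9, 0.9, 0.2]
finger_gap: 0.002
time: 11.85
eef_pos: [536.1, 103.2, 101.7]
ee_rot: [-0.003, 0.964, -0.266, 0.004]
contact_force: [0.3, -0.3, -0.4]
finger_gap: 0.001
time: 11.93
eef_pos: [536.4, 103.2, 98.8]
ee_rot: [-0.003, 0.964, -0.266, 0.005]
contact_force: [-0.1, 0.2, -0.1]
finger_gap: -0.001
time: 12.02
eef_pos: [536.5, 103.2, 98.0]
ee_rot: [-0.003, 0.964, -0.266, 0.005]
contact_force: [-6.3, -1.6, 21.9]
finger_gap: 0.004
time: 12.1
eef_pos: [536.5, 103.2, 97.9]
ee_rot: [-0.003, 0.964, -0.266, 0.005]
contact_force: [-6.3, -1.4, 19.5]
finger_gap: 0.002
```

```bash
python3 -m jog '[[0,0,-0.5,0,0,0,1],[0,0,-2,0,0,0,1],[0,0,-3,0,0,0,1],[0,0,-3,0,0,0,1],[0,0,-3,0,0,0,1],[0,0,-2,0,0,0,1],[0,3,-1,0,0,0,1],[0,3.5,0,0,0,0,1],[0,3.5,0,0,0,0,1],[0,3.5,0,0,0,0,1],[0,3.5,0,0,0,0,1],[0,3.5,0,0,0,0,1]]'
python3 -m jog '[[0,3.5,0,0,0,0,1],[0,3.5,0,0,0,0,1],[0,3.5,0,0,0,0,1],[0,3.5,0,0,0,0,1],[0,1,0,0,0,0,1],[0,0,0,0,0,0,1],[0,0,0,0,0,0,1]]'
python3 -c "
from h import *
a=vision.read_camera('scene');b=vision.read_camera('top')
for n,i in(('fs',a),('ft',b)):
  o=cv2.imread(f'pics/{n}.png'); r=(slice(130,260),slice(290,433)) if n=='fs' else (slice(120,295),slice(240,400)); d=cv2.absdiff(o,i).max(2)[r]; print(n,(d>40).sum())
z=lambda i:cv2.resize(i,(395,360),interpolation=2)
cv2.imwrite('pics/g.png',np.hstack([z(a[130:280,240:405]),z(b[120:295,240:432])]))
to()"
```

```text
time: 13.1
eef_pos: [432.5, -74.0, 251.8]
ee_rot: [-0.006, 0.965, -0.26, 0.012]
contact_force: [-0.2, -0.8, 0.4]
finger_gap: 0.003
time: 13.68
eef_pos: [349.9, -213.6, 251.5]
ee_rot: [-0.004, 0.965, -0.263, 0.016]
contact_force: [0.5, 0.3, 0.0]
finger_gap: 0.0
fs 11
ft 0
t 13.78 carton 1.7 -321.3 251.4 F [ 0.2 -0.3 -0.4] gap -0.0 q [-0.59  0.04  1.91  0.02  1.16  1.51]
turn deg [-0.9 -1.6  0.5]
```

View pics/g.png

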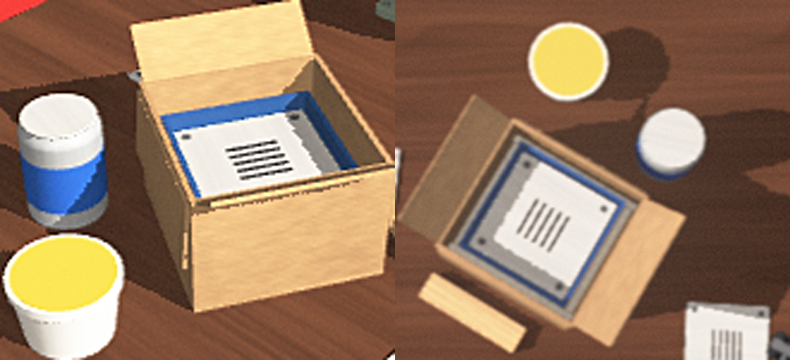

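Both flaps are back, the plate is home and the bystanders haven't moved, so I'm handing in.

```bash
python3 -c "
from cell import arm
print(arm.hand_in())"
```

```text
the job is handed in; nothing more can be done
None
```

I folded both carton flaps back and pressed the aluminium cover plate home. The job was handed in at about 13.8 s with the arm clear of everything.

- **Flaps:** I pushed each one out from inside with the shut fingers. In the scene picture both free edges match about 2.4–2.5 rad, and they were still there in the last picture.
- **Plate:** I pressed it down with the open fingers, one towards each strip, until the tool stopped at 84.6 mm (about 60 N at the wrist at the end, below the 120 N limit). That puts the fingertips at about 81 mm, the plate's top height when home.
    - **-y side:** the two screw heads measured 80.0 and 80.7 mm from the two views.
    - **+y side:** the scene camera could not see it, so I pressed there with the shut fingers. They met the plate at 81 mm at about 20 N, with no further travel.
- **Bystanders:** the can, the tub and the offcut look to be where they started. I judged this by eye and did not re-measure them. The top view did not change between the last two looks, and the scene view differed by only 11 pixels.

No check failed or disagreed. The force readings stayed near zero while the plate went down, because the calls ended on still rows that relaxed the press. I confirmed the seating with calls that ended on a pushing row.

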